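# Unload the casting dies and sort the bosses by diameter

## Task

Lift the hold-down bar off the die set and lay it flat on the bench, well clear of the dies; then stand every cast brass boss, those in the dies and those already knocked out on the bench, upright and fully home in the hole of the graded rack that matches its diameter. When all the bosses are racked, lay the bar back in its two saddles, and leave the other things on the bench alone.

Things in the scene. Friction and masses are not known exactly. Their poses are not given: they have to be found in the camera images.
- bolster: die set: fixed grey base plate 80 x 364 x 10 mm, long in y, origin under its centre on the bench. Four steel dies (64 x 64 mm, tops 30 mm above the bench, one round cavity each) at y = -105, -35, 35, 105 mm, order varies. At y = 148 to 178 mm either side a saddle for the bar, face 60 mm above the bench, 10 mm lips 38 mm apart in x, end stops 352 mm apart in y
- bolster_seat (a point): where the centre of the bar's underside lies when the bar sits in both saddles: the middle of the die set, 60 mm above the bench; its y axis runs along the row of dies
- bar: loose aluminium hold-down bar 30 x 340 x 8 mm, long in y, 0.3 kg; origin: centre of the underside. Black handle block in the middle: 14 mm thick in x (grip across it), 70 mm in y, 8 to 43 mm above the underside. Starts in both saddles, 2 mm above the bosses in the dies. The bench at x 0.33 to 0.67, y -0.24 to -0.33 is free to lay it on
- rack: graded rack: fixed wooden block 70 x 302 x 24 mm, long in y, origin under its centre on the bench. Six round blind holes 16 mm deep in a row along y, growing towards +y, for diameters 16, 22, 28, 34, 40 and 46 mm (each hole 2 mm wider than that, slightly chamfered)
- rack_hole0 (a point): centre of the mouth of the rack's hole for diameter 16 mm (level with the rack's top, 24 mm above the bench; y = -120.0 mm in the rack); the hole's floor lies 16 mm below
- rack_hole1 (a point): centre of the mouth of the rack's hole for diameter 22 mm (level with the rack's top, 24 mm above the bench; y = -87.0 mm in the rack); the hole's floor lies 16 mm below
- rack_hole2 (a point): centre of the mouth of the rack's hole for diameter 28 mm (level with the rack's top, 24 mm above the bench; y = -48.0 mm in the rack); the hole's floor lies 16 mm below
- rack_hole3 (a point): centre of the mouth of the rack's hole for diameter 34 mm (level with the rack's top, 24 mm above the bench; y = -3.0 mm in the rack); the hole's floor lies 16 mm below
- rack_hole4 (a point): centre of the mouth of the rack's hole for diameter 40 mm (level with the rack's top, 24 mm above the bench; y = 48.0 mm in the rack); the hole's floor lies 16 mm below
- rack_hole5 (a point): centre of the mouth of the rack's hole for diameter 46 mm (level with the rack's top, 24 mm above the bench; y = 105.0 mm in the rack); the hole's floor lies 16 mm below
- boss_16: cast brass boss: plain solid round slug, 16 mm diameter, 40 mm tall, 1 mm chamfer at its foot, upright along its z; origin at the centre of its underside. At the start it stands in the cavity (12 mm deep, 3 mm wider than the boss, floor 18 mm above the bench) of its own die, so that it stands 28 mm out of the die's top. May be absent
- boss_22: cast brass boss: plain solid round slug, 22 mm diameter, 40 mm tall, 1 mm chamfer at its foot, upright along its z; origin at the centre of its underside. At the start it stands in the cavity (12 mm deep, 3 mm wider than the boss, floor 18 mm above the bench) of its own die, so that it stands 28 mm out of the die's top. May be absent
- boss_28: cast brass boss: plain solid round slug, 28 mm diameter, 40 mm tall, 1 mm chamfer at its foot, upright along its z; origin at the centre of its underside. At the start it stands in the cavity (12 mm deep, 3 mm wider than the boss, floor 18 mm above the bench) of its own die, so that it stands 28 mm out of the die's top. May be absent
- boss_34: cast brass boss: plain solid round slug, 34 mm diameter, 40 mm tall, 1 mm chamfer at its foot, upright along its z; origin at the centre of its underside. At the start it stands on the open bench to the left of the die set, already knocked out. May be absent
- boss_40: cast brass boss: plain solid round slug, 40 mm diameter, 40 mm tall, 1 mm chamfer at its foot, upright along its z; origin at the centre of its underside. At the start it stands in the cavity (12 mm deep, 3 mm wider than the boss, floor 18 mm above the bench) of its own die, so that it stands 28 mm out of the die's top. May be absent
- boss_46: cast brass boss: plain solid round slug, 46 mm diameter, 40 mm tall, 1 mm chamfer at its foot, upright along its z; origin at the centre of its underside. At the start it stands on the open bench to the left of the die set, already knocked out. May be absent
- tape: bystander: roll of paper tape 100 mm across, 25 mm high; leave it alone
- hammer: bystander: hammer lying down, origin under its middle; leave it alone
- driver: bystander: screwdriver lying down; leave it alone
- file: bystander: flat file with wooden handle, about 300 mm long; leave it alone
- offcut: bystander: steel offcut 90 x 50 x 6 mm near the loose bosses; leave it alone
- square: bystander: steel try square; leave it alone
- tin: bystander: open tin 74 mm across, 85 mm high; leave it alone
There are look-alikes about, which are no part of the job. What is shaped like the boss_46 but green or red is not meant.

How it is judged:
On the way, in this order (a step that is already met when the one before it is completed fails the run):
1. the hold-down bar lies flat on the bench, let go, clear of the die set (horizontal distance between bar and bolster_seat above 0.06 m and height (world z) of bar below 0.015 m and angle between bar's own z axis and vertical below 0.1 rad and linear speed of bar below 0.02 m/s and contact force between bar and the fingers below 0.1 N), for 0.2 s.
2. every boss that is present is home in its own hole of the rack, let go, while the bar is still off the die set (horizontal distance between boss_16 and rack_hole0 below 0.005 m and z of each of boss_16, boss_22, boss_28, boss_34, boss_40, boss_46 in the frame of rack below 0.012 m and angle between each of boss_16, boss_22, boss_28, boss_34, boss_40, boss_46's own z axis and vertical below 0.15 rad and linear speed of each of boss_16, boss_22, boss_28, boss_34, boss_40, boss_46 below 0.02 m/s and contact force between each of boss_16, boss_22, boss_28, boss_34, boss_40, boss_46 and the fingers below 0.1 N and horizontal distance between boss_22 and rack_hole1 below 0.005 m and horizontal distance between boss_28 and rack_hole2 below 0.005 m and horizontal distance between boss_34 and rack_hole3 below 0.005 m and horizontal distance between boss_40 and rack_hole4 below 0.005 m and horizontal distance between boss_46 and rack_hole5 below 0.005 m and horizontal distance between bar and bolster_seat above 0.06 m), for 0.2 s.
At the end, for the whole second after the job is handed in: Every boss present stands upright (0.15 rad) in the hole of its own diameter, within 5 mm of the hole's axis, underside at most 12 mm above the bench; the bar lies in both saddles within 12 mm, 4 mm in height and 0.06 rad of its seat; all released and at rest (horizontal distance between boss_16 and rack_hole0 below 0.005 m and z of each of boss_16, boss_22, boss_28, boss_34, boss_40, boss_46 in the frame of rack below 0.012 m and angle between each of boss_16, boss_22, boss_28, boss_34, boss_40, boss_46's own z axis and vertical below 0.15 rad and linear speed of each of boss_16, boss_22, boss_28, boss_34, boss_40, boss_46, bar below 0.02 m/s and contact force between each of boss_16, boss_22, boss_28, boss_34, boss_40, boss_46, bar and the fingers below 0.1 N and horizontal distance between boss_22 and rack_hole1 below 0.005 m and horizontal distance between boss_28 and rack_hole2 below 0.005 m and horizontal distance between boss_34 and rack_hole3 below 0.005 m and horizontal distance between boss_40 and rack_hole4 below 0.005 m and horizontal distance between boss_46 and rack_hole5 below 0.005 m and horizontal distance between bar and bolster_seat below 0.012 m and z of bar in the frame of bolster_seat between -0.004 and 0.004 m and angle between the y axis of bar and the y axis of bolster_seat, either way round below 0.06 rad and angle between bar's own z axis and vertical below 0.05 rad); the robot touches nothing.
It fails at once if a bystander (tape, hammer, screwdriver, file, offcut, square, tin) is moved more than 30 mm (distance of any of tape, hammer, driver, file, offcut, square, tin from where it was at the start of the episode above 0.03 m).
Of boss_16, boss_22, boss_28, boss_34, boss_40, boss_46 only 4 to 6 are there at a start; the rules pass over those that are not, and their reading is None.
At some moment in a run one of boss_34, boss_46 may be knocked a few centimetres aside while the robot is not near it.
It also fails if it takes over 210 s, if anything falls off the work surface, if the arm or the gripper's body presses on something with over 40 N, if the wrist force passes 120 N, or if a joint passes its speed limit or range.

## Robot

A 6-joint arm with a two-finger parallel gripper is mounted at the origin on the work surface. World frame = base frame: x ahead of the robot, y to its left, z up, the work surface at z = 0. Lengths are in m, angles in rad, forces in N, time in s.
With the tool pointing down it reaches from about 0.3 to 0.875 m from the base axis. Payload 4.2 kg.
Tool frame: the origin (TCP) lies on the centre line of the jaws, within the pads' length; the fingertips stand 14 mm ahead of it and the grasp point (between the pads) lies 5 mm behind it; z points along the fingers, y is the direction in which the jaws open and shut (so a half turn about z gives the same grasp; the last joint's range is limited). The gripper opens to 85 mm and grips with 20 to 120 N. Pads are 22 mm wide; open, the fingers measure 114 mm over their backs; the gripper's body (76 mm by 85 mm) begins 54 mm behind the grasp point. The pads swing forward as they close: fully open they stand 13 mm farther back than shut.
Start: joints at [-1.176, 0.32, 1.565, -0, 1.257, -0.02], TCP at [0.232, -0.526, 0.245] pointing down, gripper open.
Joint ranges: [-3.11, 3.11], [-0.84, 2.01], [0.21, 2.61], [-1.34, 4.49], [0.05, 2.63], [-2.56, 2.56]. Speed limits (rad/s): [2.57, 2.57, 3.14, 3.14, 3.14, 3.14].

## Interface

Orientations are given as a 3x3 rotation matrix whose columns are the frame's x, y, z axes.
In Python, from plant import r gives the robot as it stands.
- The arm moves only by the tool play_rows, never from a script. Its argument "rows" is a list of rows, each a list of 5 numbers: the opening in per cent of the stroke, from 0 (shut) to 100 (fully open), then the shift along the world's x, y, z in cm, then the turn about the world's z in degrees. A call has 1 to 8 rows; each row shifts and turns the commanded pose from where the row before left it; what a row does not reach is not made up. A row lasts 1/12 s, in which the tool goes at most 41.7 mm and 7.16 degrees, less where a joint would pass 70% of its speed; a pose out of reach is approached as far as the arm can. A call with a gripper value outside its range is refused whole. The fingers move at their own pace and stop on an object; the grip force is fixed at half the most. Time passes only in rows, so rows that do not move let the fingers close. It gives the time, the measured TCP pose, the force and the opening at its end, in the units of the state.
- r.state(): the state, without advancing time (a new reading comes with each control period).
- r.camera(name): name is "side" or "top" or "wrist"; returns a dict with "color" (400x640x3 uint8, red, green, blue), "intrinsics" (3x3 intrinsics, pixels), "T" (4x4, takes a point from camera to world coordinates). Camera axes: x right, y down, z forward; pixel columns grow to the right and rows downward; lengths in m; the calibration is good to about 2 mm. A picture is of the moment at which its call begins. There is no depth.
- r.job_done(): hands the job in, once; it reports no verdict.
The state is a dict: "clock": time; "joint_pos": joint angles; "qd": joint speeds; "effort": joint torques, N m; "ee_pos": TCP position; "tool_rot": TCP orientation; "ft_force": force on the tool from outside, world axes, zero at the start; "ft_torque": the same for the moment, N m; "opening": finger opening in m.
Only numpy, scipy, OpenCV 4.12 (cv2) and the standard library are available. Lean on these libraries where they do the work, as an engineer would, in place of code of your own. Each camera call takes 0.05 s, during which the arm holds its last target. There are 200 camera calls.

## Working session

There is one attempt and no reset: what is moved stays moved. The work goes in short steps, Python scripts to look and compute and a tool call to move; the robot and the scene stay as the last step left them, time stands still between calls to the robot, and variables do not carry over. Pictures are saved under pics/ and viewed, about 12 in all and at most 16, crops included, and the job is handed in when it is done.

Besides the shell and the picture viewer there is one more tool, called after ">>>" by a JSON object that holds its "name" and its "arguments". play_rows: Moves the arm, as the interface text tells. Its arguments: {"type":"object","properties":{"rows":{"type":"array","items":{"type":"array","items":{"type":"number"}}}},"required":["rows"]}

```bash
mkdir -p pics; ls; cat > h.py <<'E'
import sys; sys.path.insert(0,'.')
import numpy as np, cv2
from plant import r
def snap(name,fn=None):
    c=r.camera(name)
    if fn: cv2.imwrite('pics/'+fn,cv2.cvtColor(c['color'],cv2.COLOR_RGB2BGR))
    return c
def ray(c,u,v,z):
    K=np.array(c['intrinsics']);T=np.array(c['T'])
    d=T[:3,:3]@np.linalg.solve(K,[u,v,1.]);o=T[:3,3]
    return o+d*(z-o[2])/d[2]
def proj(c,p):
    K=np.array(c['intrinsics']);T=np.array(c['T'])
    q=K@(T[:3,:3].T@(np.array(p,float)-T[:3,3])); return q[:2]/q[2]
E
python3 - <<'E'
from h import *
import pickle
d={}
for n in('top','side'):
    d[n]=snap(n,n+'0.png'); print(n,d[n]['T'].round(3).tolist(),d[n]['intrinsics'][0][0])
pickle.dump(d,open('d0.pkl','wb'))
print(r.state()['clock'],r.state()['opening'])
E
```

```text
pics
top [[-0.009, -0.983, 0.184, 0.246], [-1.0, 0.008, -0.004, 0.033], [0.002, -0.184, -0.983, 1.584], [0.0, 0.0, 0.0, 1.0]] 460.0017823520961
side [[-0.897, -0.258, 0.359, -0.077], [-0.441, 0.556, -0.704, 1.183], [-0.018, -0.79, -0.613, 1.083], [0.0, 0.0, 0.0, 1.0]] 490.58249465966014
0.1 0.08499392322851593
```

View pics/top0.png

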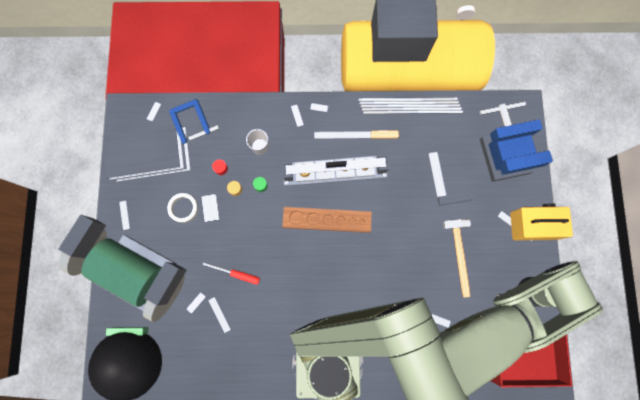

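View pics/side0.png

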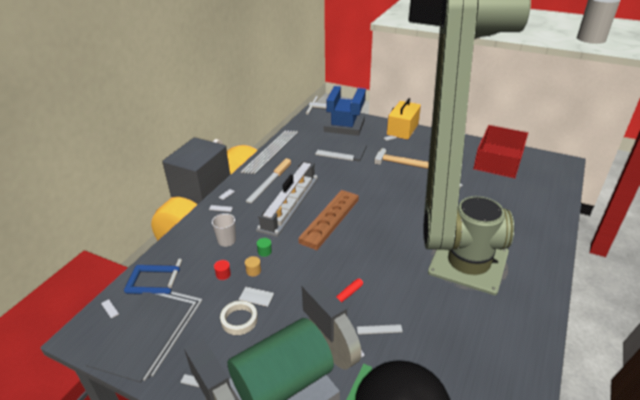

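The top picture shows the bar on the die set at (336,168) with its handle at about (336,163), the rack at (327,219) with its big hole to the left, and one loose brass boss at (234,187). Things that could be taken for it are the red slug (219,167) and the green slug (260,184). I choose the brass one.

```bash
python3 - <<'E'
from h import *
import pickle
d=pickle.load(open('d0.pkl','rb'))
c=d['top']; im=c['color']; hsv=cv2.cvtColor(im,cv2.COLOR_RGB2HSV)
out=cv2.cvtColor(im,cv2.COLOR_RGB2BGR)
a=cv2.resize(out[130:245,190:470],None,fx=2.85,fy=2.85,interpolation=cv2.INTER_CUBIC)
s=cv2.cvtColor(d['side']['color'],cv2.COLOR_RGB2BGR)[155:285,200:370]
s=cv2.resize(s,(340,260),interpolation=cv2.INTER_CUBIC)
b=np.zeros((600,800,3),np.uint8); b[:a.shape[0],:a.shape[1]]=a[:, :800]; b[335:595,:340]=s; cv2.imwrite('pics/crop0.png',b)
def blobs(c,box,lo,hi,z,tag,amin=20):
    hsv=cv2.cvtColor(c['color'],cv2.COLOR_RGB2HSV)
    m=cv2.inRange(hsv,lo,hi); k=np.zeros_like(m); x0,y0,x1,y1=box; k[y0:y1,x0:x1]=255; m&=k
    m=cv2.morphologyEx(m,cv2.MORPH_CLOSE,np.ones((7,7))) if tag=='rack' else m
    for q in cv2.findContours(m,cv2.RETR_EXTERNAL,cv2.CHAIN_APPROX_NONE)[0]:
        A=cv2.contourArea(q)
        if A<amin: continue
        (u,v),wh,an=cv2.minAreaRect(q); pts=cv2.boxPoints(((u,v),wh,an))
        print(tag,A,(round(u,1),round(v,1)),np.round(wh,1),round(an,1),'ctr',ray(c,u,v,z).round(4)[:2],'box',[ray(c,*p,z).round(3)[:2].tolist() for p in pts])
blobs(c,(270,195,385,240),(3,70,60),(18,255,255),.024,'rack')
blobs(c,(220,170,250,205),(10,80,80),(30,255,255),.04,'boss')
blobs(c,(280,145,395,195),(0,0,0),(180,255,60),.103,'handle',6)
blobs(c,(280,145,395,195),(0,0,150),(180,40,255),.068,'bar')
blobs(c,(280,145,395,195),(10,80,80),(30,255,255),.05,'dieboss',3)
E
```

```text
rack 1735.5 (326.5, 219.3) [88.3 20.9] 3.2 ctr [ 0.4718 -0.0026] box [[0.446, 0.15], [0.518, 0.147], [0.498, -0.156], [0.426, -0.15]]
boss 150.5 (234.3, 188.3) [14.8 12.7] 45.0 ctr [0.5796 0.313 ] box [[0.582, 0.346], [0.614, 0.316], [0.577, 0.279], [0.545, 0.31]]
handle 44.5 (335.5, 164.1) [ 3.4 17.3] 84.8 ctr [ 0.6453 -0.033 ] box [[0.649, -0.004], [0.654, -0.061], [0.642, -0.062], [0.637, -0.005]]
bar 2096.5 (334.3, 169.7) [ 23.4 104.5] 85.4 ctr [ 0.6354 -0.0301] box [[0.663, 0.15], [0.69, -0.206], [0.608, -0.209], [0.582, 0.143]]
dieboss 15.0 (304.5, 174.5) [3. 7.] 90.0 ctr [0.6237 0.0715] box [[0.629, 0.084], [0.629, 0.06], [0.618, 0.06], [0.619, 0.084]]
```

View pics/crop0.png

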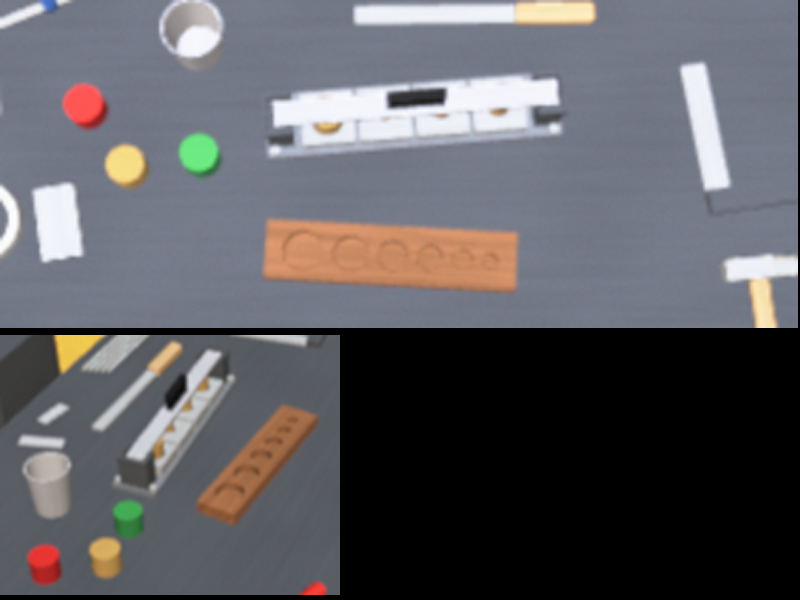

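The crop shows brass bosses under the bar in the dies, visible below it at crop (327,128), (395,115), (440,112) and (498,108). The single loose brass boss is at (125,165), clearly distinct from red (84,105) and green (199,154). I'll go above the bar handle for a close look.

```bash
python3 - <<'E'
from h import *
s=r.state(); print(s['ee_pos'].round(3) if hasattr(s['ee_pos'],'round') else s['ee_pos'], np.round(s['tool_rot'],3).tolist())
E
```

```text
[ 0.232 -0.526  0.245] [[0.915, 0.403, -0.001], [0.403, -0.915, 0.002], [0.0, -0.002, -1.0]]
```

>>> {"name": "play_rows", "arguments": {"rows": [[100, 2, 4, 2, 7], [100, 2, 4, 2, 7], [100, 2, 4, 0, 7], [100, 2, 4, 0, 7], [100, 2, 4, 0, 7], [100, 2, 4, 0, 7], [100, 2, 4, 0, 7], [100, 2, 4, 0, 7]]}}

```text
clock: 0.77
ee_pos: [0.3777, -0.2326, 0.2792]
tool_rot: [[0.172, 0.985, -0.0], [0.985, -0.172, 0.0], [0.0, -0.0, -1.0]]
ft_force: [0.8, 0.9, -0.2]
opening: 0.0856
```

>>> {"name": "play_rows", "arguments": {"rows": [[100, 3, 2.5, 0, 7], [100, 3, 2.5, 0, 7], [100, 3, 2.5, 0, 0.4], [100, 3, 2.5, 0, 0], [100, 3, 2.5, 0, 0], [100, 3, 2.5, 0, 0], [100, 3, 2.3, 0, 0], [100, 0, 0, 0, 0]]}}

```text
clock: 1.43
ee_pos: [0.5919, -0.0574, 0.2778]
tool_rot: [[-0.077, 0.997, 0.002], [0.997, 0.077, 0.002], [0.002, 0.002, -1.0]]
ft_force: [0.4, -0.1, 0.6]
opening: 0.0857
```

```bash
python3 - <<'E'
from h import *
c=snap('wrist','w0.png'); s=r.state(); print(s['ee_pos'],np.array(c['T']).round(3).tolist(),c['intrinsics'])
E
```

```text
[ 0.58933359 -0.05943106  0.27783244] [[0.997, 0.074, 0.023, 0.586], [0.078, -0.961, -0.266, 0.011], [0.002, 0.267, -0.964, 0.407], [0.0, 0.0, 0.0, 1.0]] [[314.23916545   0.         320.29578317]
 [  0.         314.23916545 195.29396508]
 [  0.           0.           1.        ]]
```

View pics/w0.png

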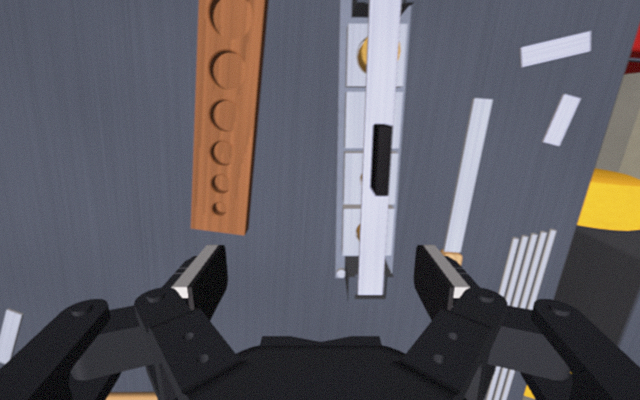

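The wrist view shows the handle top at about (381,160), the bar from (380,0) to (370,295), and rack holes 0 to 5 going up from (220,209) to (231,15). Bosses in the dies show at (377,52), (364,178) and (360,232).

```bash
cat >> h.py <<'E'
def blobs(c,box,lo,hi,z,tag,amin=20,close=0):
    hsv=cv2.cvtColor(c['color'],cv2.COLOR_RGB2HSV)
    m=cv2.inRange(hsv,lo,hi); k=np.zeros_like(m); x0,y0,x1,y1=box; k[y0:y1,x0:x1]=255; m&=k
    if close: m=cv2.morphologyEx(m,cv2.MORPH_CLOSE,np.ones((close,close)))
    res=[]
    for q in cv2.findContours(m,cv2.RETR_EXTERNAL,cv2.CHAIN_APPROX_NONE)[0]:
        A=cv2.contourArea(q)
        if A<amin: continue
        w=np.array([ray(c,*p[0],z)[:2] for p in q],np.float32)*1000
        (x,y),wh,an=cv2.minAreaRect(w)
        print(tag,A,'px',q[:,0].mean(0).round(0),'ctr mm',(round(x,1),round(y,1)),np.round(wh,1),round(an,1)); res.append(w)
    return res
E
python3 - <<'E'
from h import *
c=snap('wrist'); print(r.state()['ee_pos'])
blobs(c,(340,110,420,210),(0,0,0),(180,255,45),.103,'handle')
blobs(c,(350,15,420,310),(0,0,170),(180,60,255),.068,'bar',200)
w=blobs(c,(180,10,280,245),(3,90,60),(18,255,255),.024,'rack',500,9)
E
```

```text
[ 0.58786842 -0.06066736  0.27811793]
handle 1048.5 px [384. 156.] ctr mm (649.5, -33.8) [16.3 67.3] 4.3
bar 11711.5 px [377. 151.] ctr mm (648.3, -51.9) [ 59.2 303.3] 4.5
rack 13228.0 px [229. 117.] ctr mm (475.9, -22.8) [263.3  73.1] 86.3
```

>>> {"name": "play_rows", "arguments": {"rows": [[60, 2, 0.9, -1, 0], [60, 2, 0.9, -1, 0], [60, 2.1, 0.9, -2, 0], [60, 0, 0, -3, 0], [60, 0, 0, -3, 0], [60, 0, 0, -2, 0], [60, 0, 0, 0, 0], [60, 0, 0, 0, 0]]}}

```text
clock: 2.2
ee_pos: [0.6473, -0.0357, 0.1589]
tool_rot: [[-0.071, 0.997, -0.002], [0.997, 0.071, -0.0], [0.0, -0.002, -1.0]]
ft_force: [0.5, -0.5, 0.6]
opening: 0.0512
```

>>> {"name": "play_rows", "arguments": {"rows": [[60, 0.1, 0.2, -2.5, 0], [60, 0, 0, -2.5, 0], [60, 0, 0, -2, 0], [60, 0, 0, 0, 0], [0, 0, 0, 0, 0], [0, 0, 0, 0, 0], [0, 0, 0, 0, 0], [0, 0, 0, 0, 0]]}}

```text
clock: 2.87
ee_pos: [0.6514, -0.0329, 0.0923]
tool_rot: [[-0.073, 0.997, 0.006], [0.997, 0.073, -0.001], [-0.001, 0.006, -1.0]]
ft_force: [0.7, -0.4, 6.0]
opening: 0.0129
```

>>> {"name": "play_rows", "arguments": {"rows": [[0, 0, 0, 0, 0], [0, 0, 0, 1, 0], [0, 0, 0, 2, 0], [0, 0, 0, 2, 0], [0, 0, 0, 2, 0], [0, 0, 0, 0, 0]]}}

```text
clock: 3.37
ee_pos: [0.6516, -0.0327, 0.1641]
tool_rot: [[-0.073, 0.997, 0.008], [0.997, 0.073, -0.0], [-0.001, 0.008, -1.0]]
ft_force: [0.9, -0.4, -2.7]
opening: 0.0128
```

>>> {"name": "play_rows", "arguments": {"rows": [[0, -3.6, 0, 0, 0], [0, -3.6, 0, 0, 0], [0, -3.6, 0, 0, 0], [0, -3.6, 0, 0, 0], [0, -3.6, 0, 0, 0], [0, -3.6, 0, 0, 0], [0, -3.6, 0, 0, 0], [0, -3.6, 0, 0, 0]]}}

```text
clock: 4.03
ee_pos: [0.3588, -0.0324, 0.1585]
tool_rot: [[-0.073, 0.997, -0.002], [0.997, 0.073, 0.0], [0.0, -0.002, -1.0]]
ft_force: [0.6, -1.0, -2.3]
opening: 0.013
```

>>> {"name": "play_rows", "arguments": {"rows": [[0, 0, 0, -1.5, 0], [0, 0, 0, -2.5, 0], [0, 0, 0, -2.5, 0], [0, 0, 0, -2.0, 0], [0, 0, 0, 0, 0], [0, 0, 0, 0, 0]]}}

```text
clock: 4.53
ee_pos: [0.3604, -0.0324, 0.0737]
tool_rot: [[-0.073, 0.997, -0.003], [0.997, 0.073, 0.0], [0.001, -0.003, -1.0]]
ft_force: [0.2, -0.5, -2.7]
opening: 0.013
```

>>> {"name": "play_rows", "arguments": {"rows": [[0, 0, 0, -1.5, 0], [0, 0, 0, -1.5, 0], [0, 0, 0, -0.7, 0], [0, 0, 0, -0.2, 0], [0, 0, 0, -0.2, 0], [0, 0, 0, 0, 0], [0, 0, 0, 0, 0]]}}

```text
clock: 5.12
ee_pos: [0.3621, -0.0327, 0.034]
tool_rot: [[-0.073, 0.997, 0.002], [0.997, 0.073, -0.0], [-0.0, 0.002, -1.0]]
ft_force: [0.2, -0.2, -2.2]
opening: 0.0131
```

>>> {"name": "play_rows", "arguments": {"rows": [[0, 0, 0, -0.2, 0], [0, 0, 0, 0, 0], [50, 0, 0, 0, 0], [50, 0, 0, 0, 0], [50, 0, 0, 0, 0], [50, 0, 0, 0, 0], [50, 0, 0, 0.5, 0]]}}

```text
clock: 5.7
ee_pos: [0.361, -0.0325, 0.036]
tool_rot: [[-0.073, 0.997, -0.002], [0.997, 0.073, 0.0], [0.0, -0.002, -1.0]]
ft_force: [-0.1, -0.2, -0.1]
opening: 0.0426
```

>>> {"name": "play_rows", "arguments": {"rows": [[80, 0, 0, 2, 0], [80, 1, 0, 4, 0], [80, 3.5, 0, 4, 0], [80, 3.5, 0, 4, 0], [80, 3.5, 0, 4, 0], [80, 3.5, 0, 2, 0], [80, 3.5, 0, 0, 0], [80, 1, 0, 0, 0]]}}

```text
clock: 6.37
ee_pos: [0.5392, -0.0327, 0.2125]
tool_rot: [[-0.073, 0.997, 0.008], [0.997, 0.073, -0.0], [-0.001, 0.008, -1.0]]
ft_force: [0.0, 0.2, 0.2]
opening: 0.0686
```

>>> {"name": "play_rows", "arguments": {"rows": [[80, 0, 0, 0, 0], [80, 0, 0, 0, 0], [80, 0, 0, 0, 0]]}}

```text
clock: 6.62
ee_pos: [0.5319, -0.0325, 0.2097]
tool_rot: [[-0.073, 0.997, -0.003], [0.997, 0.073, 0.0], [0.0, -0.003, -1.0]]
ft_force: [-0.6, 0.0, 0.2]
opening: 0.0686
```

```bash
python3 - <<'E'
from h import *
c=snap('wrist','w1.png'); s=r.state(); print(s['ee_pos'],s['clock'])
import pickle; pickle.dump(c,open('w1.pkl','wb'))
E
```

```text
[ 0.53192139 -0.03254083  0.2098606 ] 6.6667
```

View pics/w1.png

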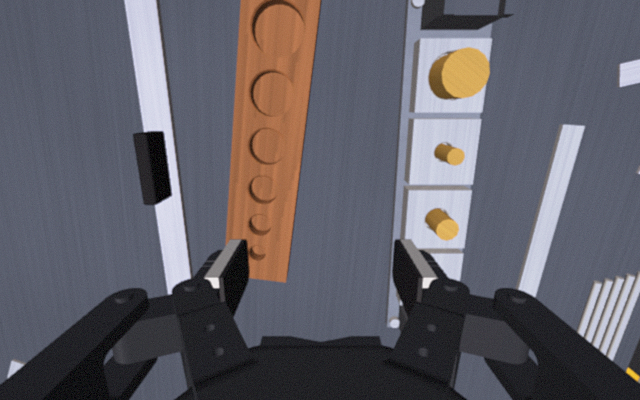

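The bar lies flat with its handle at (152,168). The bosses in the dies are the largest at (462,72), then (455,155) the smallest, (443,223), and one partly hidden near (430,270). The rack holes run up from (258,253) to (278,28), all empty. Next I take one view straight above the rack and one above the dies.

>>> {"name": "play_rows", "arguments": {"rows": [[100, -2, -2, 2, 0], [100, -2, -2, 2, 0], [100, -1.8, -2, 2, 0], [100, 0, 0, 0, 0], [100, 0, 0, 0, 0], [100, 0, 0, 0, 0], [100, 0, 0, 0, 0]]}}

```text
clock: 7.25
ee_pos: [0.4754, -0.0919, 0.2694]
tool_rot: [[-0.073, 0.997, -0.002], [0.997, 0.073, 0.001], [0.001, -0.002, -1.0]]
ft_force: [0.8, -0.4, -0.4]
opening: 0.0851
```

```bash
python3 - <<'E'
from h import *
c=snap('wrist','w2.png'); s=r.state(); print(s['ee_pos'],s['clock'])
import pickle; pickle.dump(c,open('w2.pkl','wb'))
E
```

```text
[ 0.47559917 -0.09188307  0.26932152] 7.3
```

>>> {"name": "play_rows", "arguments": {"rows": [[100, 3, -0.5, 0, 0], [100, 3, -0.5, 0, 0], [100, 3, -0.5, 0, 0], [100, 3, -0.5, 0, 0], [100, 3, -0.5, 0, 0], [100, 2.5, -0.5, 0, 0], [100, 0, 0, 0, 0], [100, 0, 0, 0, 0]]}}

```text
clock: 7.97
ee_pos: [0.6516, -0.1219, 0.2679]
tool_rot: [[-0.074, 0.997, -0.004], [0.997, 0.074, 0.001], [0.001, -0.004, -1.0]]
ft_force: [0.6, 0.3, -0.5]
opening: 0.0854
```

>>> {"name": "play_rows", "arguments": {"rows": [[100, 0, 0, 0, 0], [100, 0, 0, 0, 0]]}}

```text
clock: 8.13
ee_pos: [0.6499, -0.122, 0.2701]
tool_rot: [[-0.073, 0.997, -0.001], [0.997, 0.073, 0.0], [0.0, -0.001, -1.0]]
ft_force: [0.6, 0.1, -0.7]
opening: 0.0853
```

```bash
python3 - <<'E'
from h import *
c=snap('wrist','w3.png'); s=r.state(); print(s['ee_pos'],s['clock'])
import pickle; pickle.dump(c,open('w3.pkl','wb'))
a=cv2.imread('pics/w2.png')[0:300,150:450]; b=cv2.imread('pics/w3.png')[0:300,200:500]
cv2.imwrite('pics/w23.png',np.hstack([cv2.resize(x,(400,400),interpolation=cv2.INTER_CUBIC) for x in(a,b)]))
E
```

```text
[ 0.64996155 -0.12214939  0.27055599] 8.1833
```

View pics/w23.png

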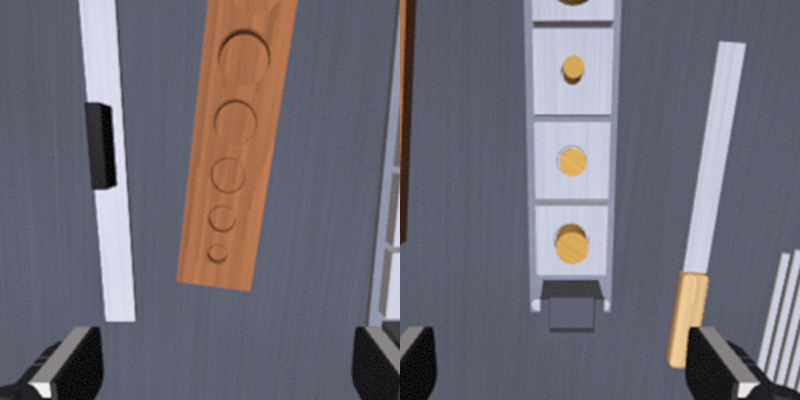

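The left half shows the rack with five holes in view, hole 0 at (217,253), and the right half shows die bosses 28 at (572,247), 22 at (572,160) and 16 at (573,67).

```bash
python3 - <<'E'
from h import *
import pickle
c=pickle.load(open('w2.pkl','rb'))
print('campos',c['T'][:3,3])
w=blobs(c,(180,0,400,245),(3,90,60),(18,255,255),.024,'rack',500,9)[0]
# fit edges
from numpy.linalg import lstsq
yaw=0
L=[];R=[]
for y in np.arange(-140,60,10):
    q=w[abs(w[:,1]-y)<6]
    if len(q)<2: continue
    l=q[q[:,0].argmin()];rr=q[q[:,0].argmax()]
    L.append(l);R.append(rr)
L=np.array(L);R=np.array(R)
pl=np.polyfit(L[:,1],L[:,0],1);pr=np.polyfit(R[:,1],R[:,0],1); print(pl,pr)
m=(pl+pr)/2; ax=np.array([m[0],1]);ax/=np.linalg.norm(ax)
B=w[(w[:,1]<-140)]; s=(B@ax)
# bottom edge: points mid width
mid=B[abs(B[:,0]-np.polyval(m,-150))<25]; send=(mid@ax).min(), np.median(mid@ax)
print('end s',send)
c0=np.array([m[1],0])  # at y=0
s0=np.median(mid@ax)+151; P=c0+ax*(s0-c0@ax)
print('rack ctr',P.round(1),'yaw',np.degrees(np.arctan2(-ax[0],ax[1])))
for d,y in zip((16,22,28,34,40,46),(-120,-87,-48,-3,48,105)): print(d,(P+ax*y).round(1), proj(c,[*(P+ax*y)/1000,.024]).round(1))
# holes as dark rings
g=cv2.cvtColor(c['color'],cv2.COLOR_RGB2GRAY)
for f,cc in (('w3',pickle.load(open('w3.pkl','rb'))),('w1',pickle.load(open('w1.pkl','rb')))):
    for q in blobs(cc,(300,0,520,260),(12,100,180),(30,255,255),.058,f,30):
        (x,y),rad=cv2.minEnclosingCircle(q); print('   circ',round(x,1),round(y,1),round(rad,1))
E
```

```text
campos [ 0.4705372  -0.0236593   0.39819028]
rack 12937.5 px [325. 104.] ctr mm (474.3, -31.0) [245.6  69.9] 86.4
[6.42776804e-02 4.41315196e+02] [6.44799438e-02 5.11134710e+02]
end s (np.float64(-123.24299038389351), np.float64(-122.54876740529143))
rack ctr [476.1  -2.1] yaw -3.6835508481054307
16 [ 468.4 -121.9] [313.  190.3]
22 [470.5 -89. ] [316.6 164. ]
28 [473. -50.] [321.1 131.3]
34 [475.9  -5.1] [326.6  91.2]
40 [479.2  45.8] [333.3  42.3]
46 [482.8 102.6] [341.5 -17. ]
w3 99.5 px [417. 226.] ctr mm (767.5, -185.7) [68.5 22.4] 89.9
w3 399.0 px [329. 185.] ctr mm (660.1, -136.8) [25.6 25.8] 49.0
w3 276.0 px [329. 121.] ctr mm (655.1, -67.2) [19.1 19.6] 4.2
w3 167.0 px [330.  50.] ctr mm (650.3, 2.6) [14.  13.7] 4.2
   circ 766.1 -186.0 35.0
   circ 660.2 -136.7 13.4
   circ 655.2 -67.2 10.3
   circ 650.1 2.4 7.4
w1 322.0 px [447. 229.] ctr mm (655.2, -66.9) [20.  20.3] 45.2
w1 193.5 px [455. 156.] ctr mm (649.9, 2.7) [14.4 14.1] 52.6
w1 1771.0 px [465.  72.] ctr mm (645.1, 72.6) [39.  38.2] 15.3
   circ 655.2 -66.7 10.5
   circ 649.9 2.9 7.5
   circ 645.0 72.7 19.9
```

```bash
python3 - <<'E'
from h import *
import pickle
for f in('w2','w1'):
    c=pickle.load(open(f+'.pkl','rb'))
    box=(200,60,250,160) if f=='w2' else (120,120,190,215)
    w=blobs(c,box,(0,0,0),(180,255,50),.043,f+'handle',100)[0]
    for y in range(-60,5,8):
        q=w[abs(w[:,1]-y)<4]
        if len(q): print(y,q[:,0].min().round(1),end=' | ')
    print()
    w=blobs(c,(195,20,270,250) if f=='w2' else (110,10,200,270),(0,0,150),(180,60,255),.008,f+'bar',200)
    for q in w:
        for y in range(-120,120,15):
            p=q[abs(q[:,1]-y)<5]
            if len(p): print(y,p[:,0].min().round(1),p[:,0].max().round(1),end=' | ')
    print()
E
```

```text
w2handle 799.0 px [223. 103.] ctr mm (367.0, -34.0) [19.5 66.3] 4.2
-60 359.7 | -52 358.7 | -44 358.8 | -36 357.8 | -28 356.9 | -20 356.0 | -12 356.1 | -4 355.1 | 
w2bar 4149.5 px [234. 128.] ctr mm (365.2, -70.7) [ 30.7 266.8] 4.2
-120 354.4 383.7 | -105 352.1 382.3 | -90 351.0 382.1 | -75 351.1 380.7 | -60 370.8 379.4 | -45 369.5 378.0 | -30 368.3 376.7 | -15 367.1 376.6 | 0 345.0 375.3 | 15 344.0 374.1 | 30 342.1 372.8 | 45 341.2 371.6 | 60 340.3 370.5 | 
w1handle 1858.0 px [152. 166.] ctr mm (371.0, -31.9) [27.2 68.7] 4.2
-60 359.5 | -52 359.0 | -44 358.1 | -36 357.7 | -28 357.3 | -20 356.4 | -12 355.9 | -4 355.5 | 4 358.8 | 
w1bar 5905.5 px [161. 139.] ctr mm (361.8, -23.3) [ 30.4 270.1] 4.2
-120 354.0 384.5 | -105 352.7 383.0 | -90 351.6 382.3 | -75 353.3 380.9 | -60 370.6 379.6 | -45 369.4 379.0 | -30 368.2 377.7 | -15 367.0 376.4 | 0 345.2 375.2 | 15 343.6 374.6 | 30 342.8 373.4 | 45 341.8 372.3 | 60 340.5 371.2 | 75 339.6 370.1 | 90 338.3 369.1 | 105 337.5 367.5 |
```

>>> {"name": "play_rows", "arguments": {"rows": [[65, 0.5, -0.7, -3, 0], [65, 0.5, -0.7, -3.5, 0], [65, 0, 0, -3.5, 0], [65, 0, 0, -3, 0], [65, 0, 0, -2, 0], [65, 0, 0, 0, 0], [65, 0, 0, 0, 0], [65, 0, 0, 0, 0]]}}

```text
clock: 8.85
ee_pos: [0.6617, -0.1368, 0.1227]
tool_rot: [[-0.073, 0.997, 0.004], [0.997, 0.073, -0.001], [-0.001, 0.003, -1.0]]
ft_force: [-0.8, -0.6, -0.4]
opening: 0.0557
```

>>> {"name": "play_rows", "arguments": {"rows": [[65, 0, 0, -2.5, 0], [65, 0, 0, -2.5, 0], [65, 0, 0, -1.5, 0], [65, 0, 0, -0.5, 0], [65, 0, 0, 0, 0], [65, 0, 0, 0, 0], [65, 0, 0, 0, 0]]}}

```text
clock: 9.43
ee_pos: [0.6623, -0.1369, 0.0528]
tool_rot: [[-0.073, 0.997, 0.004], [0.997, 0.073, -0.001], [-0.001, 0.004, -1.0]]
ft_force: [0.1, 0.1, 0.1]
opening: 0.0555
```

>>> {"name": "play_rows", "arguments": {"rows": [[0, 0, 0, 0, 0], [0, 0, 0, 0, 0], [0, 0, 0, 0, 0], [0, 0, 0, 0, 0], [0, 0, 0, 0, 0], [0, 0, 0, 0, 0]]}}

```text
clock: 9.93
ee_pos: [0.6615, -0.1368, 0.0519]
tool_rot: [[-0.073, 0.997, 0.002], [0.997, 0.073, -0.0], [-0.001, 0.002, -1.0]]
ft_force: [-1.4, 0.0, 6.1]
opening: 0.0256
```

>>> {"name": "play_rows", "arguments": {"rows": [[0, 0, 0, 1, 0], [0, 0, 0, 2, 0], [0, 0, 0, 2, 0], [0, 0, 0, 2, 0], [0, 0, 0, 0, 0], [0, 0, 0, 0, 0]]}}

```text
clock: 10.43
ee_pos: [0.6613, -0.1367, 0.1213]
tool_rot: [[-0.073, 0.997, 0.002], [0.997, 0.073, -0.0], [-0.001, 0.002, -1.0]]
ft_force: [-0.0, 0.1, -2.1]
opening: 0.0256
```

```bash
python3 - <<'E'
from h import *
c=snap('wrist','w4.png'); s=r.state(); print(s['ee_pos'],s['clock'])
import pickle; pickle.dump(c,open('w4.pkl','wb'))
q=[]
for u in blobs(c,(240,180,420,400),(12,100,120),(30,255,255),s['ee_pos'][2]+.006,'b',100):pass
E
```

```text
[ 0.66032912 -0.13649252  0.11979779] 10.4833
b 3887.5 px [320. 257.] ctr mm (660.6, -131.3) [26.4 40.7] 5.7
```

View pics/w4.png

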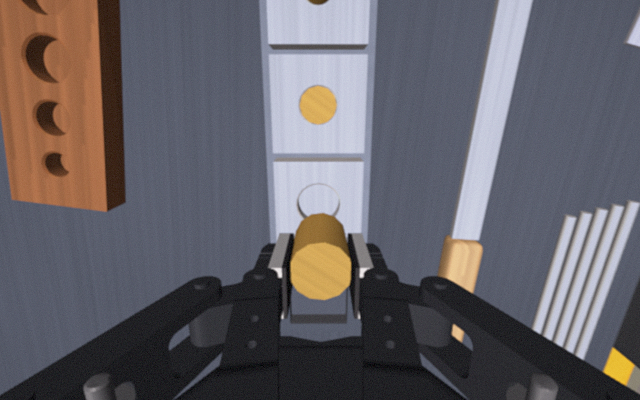

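Boss 28 is held centred between the pads, its top face at (320,270). The empty cavity is at (318,200) and boss 22 at (318,104).

>>> {"name": "play_rows", "arguments": {"rows": [[0, -3, 1.4, 0, 0], [0, -3, 1.4, 0, 0], [0, -3, 1.4, 0, 0], [0, -3, 1.4, 0, 0], [0, -3, 1.4, 0, 0], [0, -2, 1.0, 0, 0], [0, -1.7, 0.6, 0, 0], [0, 0, 0, 0, 0]]}}

```text
clock: 11.15
ee_pos: [0.4683, -0.0492, 0.1186]
tool_rot: [[-0.074, 0.997, -0.008], [0.997, 0.074, 0.001], [0.002, -0.008, -1.0]]
ft_force: [-0.6, -0.3, -2.0]
opening: 0.0262
```

>>> {"name": "play_rows", "arguments": {"rows": [[0, 0, 0, -2, 0], [0, 0, 0, -2, 0], [0, 0, 0, 0, 0], [0, 0, 0, 0, 0], [0, 0, 0, 0, 0], [0, 0, 0, 0, 0]]}}

```text
clock: 11.65
ee_pos: [0.4748, -0.0508, 0.0811]
tool_rot: [[-0.072, 0.997, 0.002], [0.997, 0.072, -0.0], [-0.0, 0.002, -1.0]]
ft_force: [-0.5, -0.2, -2.2]
opening: 0.0261
```

```bash
python3 - <<'E'
from h import *
s=r.state(); print(s['ee_pos'],s['clock'],np.degrees(np.arctan2(s['tool_rot'][1][1],s['tool_rot'][0][1])))
E
```

```text
[ 0.47481499 -0.05082861  0.08106738] 11.65 4.1547444888679905
```

>>> {"name": "play_rows", "arguments": {"rows": [[0, -0.15, 0.08, -0.5, 0], [0, 0, 0, -0.8, 0], [0, 0, 0, 0, 0], [0, 0, 0, 0, 0], [0, 0, 0, 0, 0], [0, 0, 0, 0, 0], [0, 0, 0, 0, 0]]}}

```text
clock: 12.23
ee_pos: [0.4725, -0.0498, 0.0676]
tool_rot: [[-0.073, 0.997, 0.001], [0.997, 0.073, -0.0], [-0.0, 0.001, -1.0]]
ft_force: [0.6, 0.2, -2.1]
opening: 0.0259
```

```bash
python3 - <<'E'
from h import *
c=snap('wrist','w5.png'); s=r.state(); print(s['ee_pos'],s['ft_force'])
cv2.imwrite('pics/w5c.png',cv2.resize(cv2.imread('pics/w5.png')[60:330,160:480],None,fx=2,fy=2))
E
```

```text
[ 0.47253517 -0.04981866  0.06760409] [ 0.09525778  0.1804695  -1.80858557]
```

View pics/w5c.png

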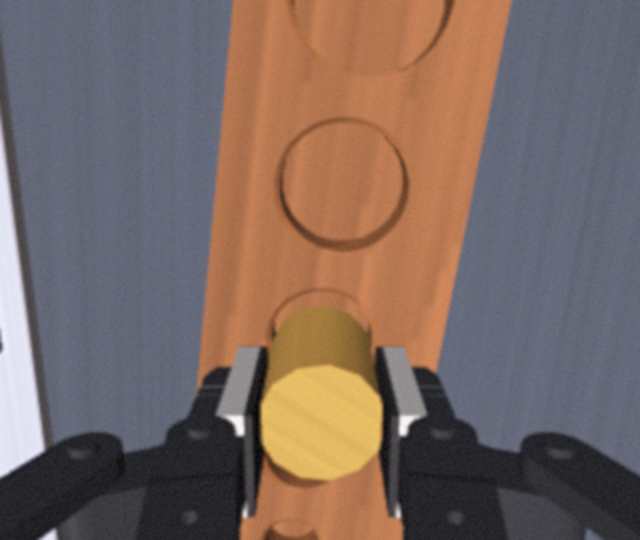

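The boss is right over its hole, whose rim shows behind the foot at crop (320,295). I descend in stages and watch the force.

>>> {"name": "play_rows", "arguments": {"rows": [[0, 0, 0, -0.6, 0], [0, 0, 0, -0.5, 0], [0, 0, 0, -0.4, 0], [0, 0, 0, 0, 0], [0, 0, 0, 0, 0], [0, 0, 0, 0, 0]]}}

```text
clock: 12.78
ee_pos: [0.4723, -0.0498, 0.0523]
tool_rot: [[-0.073, 0.997, -0.0], [0.997, 0.073, 0.0], [0.0, -0.0, -1.0]]
ft_force: [-0.3, -0.2, -1.6]
opening: 0.0258
```

>>> {"name": "play_rows", "arguments": {"rows": [[0, 0, 0, -0.5, 0], [0, 0, 0, -0.4, 0], [0, 0, 0, 0, 0], [0, 0, 0, 0, 0]]}}

```text
clock: 13.12
ee_pos: [0.4721, -0.0498, 0.0431]
tool_rot: [[-0.073, 0.997, -0.001], [0.997, 0.073, 0.0], [0.0, -0.001, -1.0]]
ft_force: [0.9, 0.6, -1.7]
opening: 0.0259
```

>>> {"name": "play_rows", "arguments": {"rows": [[65, 0, 0, 0, 0], [65, 0, 0, 0, 0], [65, 0, 0, 0, 0], [65, 0, 0, 0, 0], [65, 0, 0, 2, 0], [65, 0, 0, 3, 0], [65, 0, 0, 3, 0], [65, 0, 0, 0, 0]]}}

```text
clock: 13.78
ee_pos: [0.4759, -0.0503, 0.1286]
tool_rot: [[-0.073, 0.997, 0.011], [0.997, 0.073, -0.001], [-0.002, 0.011, -1.0]]
ft_force: [0.7, -0.2, -0.2]
opening: 0.0553
```

>>> {"name": "play_rows", "arguments": {"rows": [[60, 3, -0.3, 0, 0], [60, 3, -0.3, 0, 0], [60, 3, -0.3, 0, 0], [60, 3, -0.3, 0, 0], [60, 3, -0.3, 0, 0], [60, 2.2, -0.2, 0, 0], [60, 1.1, 0, 0, 0], [60, 0, 0, 0, 0]]}}

```text
clock: 14.45
ee_pos: [0.6575, -0.0669, 0.1224]
tool_rot: [[-0.073, 0.997, 0.001], [0.997, 0.073, -0.0], [-0.0, 0.001, -1.0]]
ft_force: [0.2, 0.5, 0.0]
opening: 0.0514
```

>>> {"name": "play_rows", "arguments": {"rows": [[60, 0, 0, -1.5, 0], [60, 0, 0, -1.5, 0], [60, 0, 0, 0, 0], [60, 0, 0, 0, 0], [60, 0, 0, 0, 0], [60, 0, 0, 0, 0]]}}

```text
clock: 14.95
ee_pos: [0.6556, -0.0669, 0.0946]
tool_rot: [[-0.073, 0.997, 0.002], [0.997, 0.073, -0.0], [-0.0, 0.002, -1.0]]
ft_force: [0.7, 0.1, -0.4]
opening: 0.051
```

>>> {"name": "play_rows", "arguments": {"rows": [[60, 0, 0, -2, 0], [60, 0, 0, -1.5, 0], [60, 0, 0, -0.7, 0], [60, 0, 0, 0, 0], [60, 0, 0, 0, 0], [60, 0, 0, 0, 0], [0, 0, 0, 0, 0], [0, 0, 0, 0, 0]]}}

```text
clock: 15.62
ee_pos: [0.6559, -0.0669, 0.0524]
tool_rot: [[-0.073, 0.997, 0.002], [0.997, 0.073, -0.0], [-0.0, 0.002, -1.0]]
ft_force: [0.4, 0.8, 0.0]
opening: 0.0279
```

>>> {"name": "play_rows", "arguments": {"rows": [[0, 0, 0, 0, 0], [0, 0, 0, 0, 0], [0, 0, 0, 0, 0], [0, 0, 0, 0, 0], [0, 0, 0, 0, 0]]}}

```text
clock: 16.03
ee_pos: [0.6559, -0.0669, 0.0525]
tool_rot: [[-0.073, 0.997, 0.002], [0.997, 0.073, -0.0], [-0.0, 0.002, -1.0]]
ft_force: [-0.9, 0.1, 6.2]
opening: 0.0196
```

>>> {"name": "play_rows", "arguments": {"rows": [[0, 0, 0, 1, 0], [0, 0, 0, 2, 0], [0, 0, 0, 2, 0], [0, 0, 0, 2, 0], [0, 0, 0, 0, 0], [0, 0, 0, 0, 0]]}}

```text
clock: 16.53
ee_pos: [0.6558, -0.0668, 0.1224]
tool_rot: [[-0.073, 0.997, 0.002], [0.997, 0.073, -0.0], [-0.0, 0.002, -1.0]]
ft_force: [0.2, 0.6, -2.2]
opening: 0.0201
```

>>> {"name": "play_rows", "arguments": {"rows": [[0, -3, -0.4, 0, 0], [0, -3, -0.4, 0, 0], [0, -3, -0.4, 0, 0], [0, -3, -0.4, 0, 0], [0, -3, -0.4, 0, 0], [0, -2.3, -0.2, 0, 0], [0, -1.25, 0, 0, 0], [0, 0, 0, 0, 0]]}}

```text
clock: 17.2
ee_pos: [0.4654, -0.0884, 0.1199]
tool_rot: [[-0.072, 0.997, -0.006], [0.997, 0.072, 0.001], [0.002, -0.006, -1.0]]
ft_force: [-0.2, -0.0, -0.6]
opening: 0.02
```

>>> {"name": "play_rows", "arguments": {"rows": [[0, 0, 0, -2, 0], [0, 0, 0, -2, 0], [0, 0, 0, -1, 0], [0, 0, 0, 0, 0], [0, 0, 0, 0, 0], [0, 0, 0, 0, 0], [0, 0, 0, 0, 0]]}}

```text
clock: 17.78
ee_pos: [0.4708, -0.0889, 0.072]
tool_rot: [[-0.073, 0.997, 0.002], [0.997, 0.073, -0.0], [-0.0, 0.002, -1.0]]
ft_force: [0.2, -0.6, -0.2]
opening: 0.0198
```

>>> {"name": "play_rows", "arguments": {"rows": [[0, -0.08, 0, -0.7, 0], [0, 0, 0, -0.6, 0], [0, 0, 0, -0.6, 0], [0, 0, 0, 0, 0], [0, 0, 0, 0, 0], [0, 0, 0, 0, 0]]}}

```text
clock: 18.28
ee_pos: [0.4694, -0.0889, 0.0524]
tool_rot: [[-0.073, 0.997, 0.001], [0.997, 0.073, -0.0], [-0.0, 0.001, -1.0]]
ft_force: [0.7, 0.5, -1.9]
opening: 0.02
```

>>> {"name": "play_rows", "arguments": {"rows": [[0, 0, 0, -0.5, 0], [0, 0, 0, -0.4, 0], [0, 0, 0, 0, 0], [0, 0, 0, 0, 0]]}}

```text
clock: 18.62
ee_pos: [0.4693, -0.0889, 0.0432]
tool_rot: [[-0.073, 0.997, 0.0], [0.997, 0.073, -0.0], [-0.0, 0.0, -1.0]]
ft_force: [2.2, 0.2, -2.9]
opening: 0.02
```

>>> {"name": "play_rows", "arguments": {"rows": [[60, 0, 0, 0, 0], [60, 0, 0, 0, 0], [60, 0, 0, 0, 0], [60, 0, 0, 0, 0], [60, 0, 0, 2, 0], [60, 0, 0, 3, 0], [60, 0, 0, 3, 0], [60, 0, 0, 0, 0]]}}

```text
clock: 19.28
ee_pos: [0.4722, -0.0895, 0.1284]
tool_rot: [[-0.073, 0.997, 0.01], [0.997, 0.073, -0.002], [-0.003, 0.01, -1.0]]
ft_force: [0.4, -0.1, -0.1]
opening: 0.051
```

>>> {"name": "play_rows", "arguments": {"rows": [[60, 3, 1.4, 0, 0], [60, 3, 1.4, 0, 0], [60, 3, 1.4, 0, 0], [60, 3, 1.4, 0, 0], [60, 3, 1.4, 0, 0], [60, 2.2, 1.4, 0, 0], [60, 0.8, 0.7, 0, 0], [60, 0, 0, 0, 0]]}}

```text
clock: 19.95
ee_pos: [0.6501, 0.0037, 0.1223]
tool_rot: [[-0.075, 0.997, -0.0], [0.997, 0.075, 0.0], [0.0, -0.0, -1.0]]
ft_force: [-0.4, -0.3, -0.0]
opening: 0.0514
```

>>> {"name": "play_rows", "arguments": {"rows": [[60, 0, 0, -1.5, 0], [60, 0, 0, -1.5, 0], [60, 0, 0, 0, 0], [60, 0, 0, 0, 0], [60, 0, 0, 0, 0], [60, 0, 0, 0, 0]]}}

```text
clock: 20.45
ee_pos: [0.6492, 0.0018, 0.0946]
tool_rot: [[-0.072, 0.997, 0.002], [0.997, 0.072, -0.0], [-0.0, 0.002, -1.0]]
ft_force: [-0.3, 0.4, 0.1]
opening: 0.0512
```

```bash
python3 - <<'E'
from h import *
c=snap('wrist','w6.png'); s=r.state(); print(s['ee_pos'],s['clock'])
for q in blobs(c,(150,0,520,300),(12,100,180),(30,255,255),.058,'',60):
        (x,y),rad=cv2.minEnclosingCircle(q); print('   circ',round(x,1),round(y,1),round(rad,1))
E
```

```text
[0.64931623 0.00184275 0.09460164] 20.5
 492.0 px [322. 232.] ctr mm (649.9, 2.8) [14.8 14.7] 77.6
 4764.0 px [322. 101.] ctr mm (644.9, 72.5) [38.6 38.5] 59.3
   circ 650.1 2.9 7.6
   circ 644.9 72.5 19.7
```

View pics/w6.png

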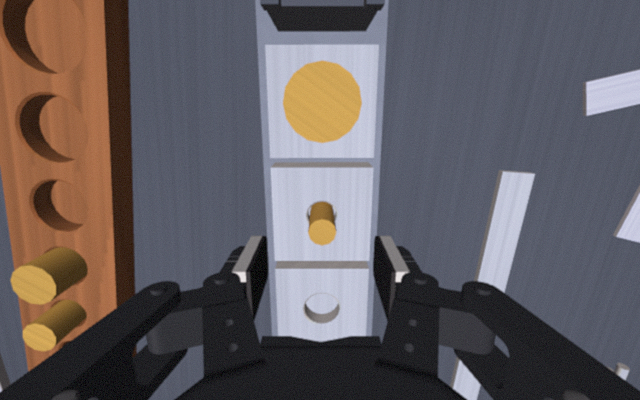

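Bosses 28 (35,283) and 22 (40,330) stand in the rack. Boss 16 is at (322,228) and boss 40 at (322,101) in the dies. I adjust y by +1 mm and grip boss 16.

>>> {"name": "play_rows", "arguments": {"rows": [[60, 0.05, 0.1, -2, 0], [60, 0, 0, -1.5, 0], [60, 0, 0, -0.7, 0], [60, 0, 0, 0, 0], [60, 0, 0, 0, 0], [60, 0, 0, 0, 0], [0, 0, 0, 0, 0], [0, 0, 0, 0, 0]]}}

```text
clock: 21.17
ee_pos: [0.6501, 0.0032, 0.0524]
tool_rot: [[-0.073, 0.997, 0.002], [0.997, 0.073, 0.0], [-0.0, 0.002, -1.0]]
ft_force: [0.6, 1.0, -0.7]
opening: 0.0282
```

>>> {"name": "play_rows", "arguments": {"rows": [[0, 0, 0, 0, 0], [0, 0, 0, 0, 0], [0, 0, 0, 0, 0], [0, 0, 0, 0, 0], [0, 0, 0, 0, 0]]}}

```text
clock: 21.58
ee_pos: [0.6501, 0.0032, 0.0523]
tool_rot: [[-0.073, 0.997, 0.002], [0.997, 0.073, -0.0], [-0.0, 0.002, -1.0]]
ft_force: [-0.7, -0.8, 4.8]
opening: 0.0136
```

>>> {"name": "play_rows", "arguments": {"rows": [[0, 0, 0, 1, 0], [0, 0, 0, 2, 0], [0, 0, 0, 2, 0], [0, 0, 0, 2, 0], [0, 0, 0, 0, 0], [0, 0, 0, 0, 0]]}}

```text
clock: 22.08
ee_pos: [0.65, 0.0032, 0.1224]
tool_rot: [[-0.073, 0.997, 0.002], [0.997, 0.073, 0.0], [-0.0, 0.002, -1.0]]
ft_force: [0.1, 1.3, -0.9]
opening: 0.0136
```

>>> {"name": "play_rows", "arguments": {"rows": [[0, -3, -2, 0, 0], [0, -3, -2, 0, 0], [0, -3, -2, 0, 0], [0, -3, -2, 0, 0], [0, -3, -2, 0, 0], [0, -2.2, -2, 0, 0], [0, -1, -0.45, 0, 0], [0, 0, 0, 0, 0]]}}

```text
clock: 22.75
ee_pos: [0.4645, -0.1218, 0.1203]
tool_rot: [[-0.07, 0.998, -0.004], [0.998, 0.07, 0.001], [0.001, -0.004, -1.0]]
ft_force: [-0.9, 0.2, -0.3]
opening: 0.0135
```

>>> {"name": "play_rows", "arguments": {"rows": [[0, 0, 0, -2, 0], [0, 0, 0, -2, 0], [0, 0, 0, -1, 0], [0, 0, 0, 0, 0], [0, 0, 0, 0, 0], [0, 0, 0, 0, 0], [0, 0, 0, 0, 0]]}}

```text
clock: 23.33
ee_pos: [0.4687, -0.1212, 0.0721]
tool_rot: [[-0.073, 0.997, 0.002], [0.997, 0.073, -0.0], [-0.001, 0.002, -1.0]]
ft_force: [-0.5, -0.4, -0.0]
opening: 0.0137
```

>>> {"name": "play_rows", "arguments": {"rows": [[0, -0.08, -0.03, -0.7, 0], [0, 0, 0, -0.6, 0], [0, 0, 0, -0.6, 0], [0, 0, 0, 0, 0], [0, 0, 0, 0, 0], [0, 0, 0, 0, 0]]}}

```text
clock: 23.83
ee_pos: [0.4669, -0.1217, 0.0524]
tool_rot: [[-0.073, 0.997, 0.0], [0.997, 0.073, 0.0], [0.0, 0.0, -1.0]]
ft_force: [0.7, 0.4, -0.7]
opening: 0.0135
```

>>> {"name": "play_rows", "arguments": {"rows": [[0, 0.05, 0, -0.5, 0], [0, 0, 0, -0.4, 0], [0, 0, 0, 0, 0], [0, 0, 0, 0, 0]]}}

```text
clock: 24.17
ee_pos: [0.467, -0.1216, 0.0431]
tool_rot: [[-0.073, 0.997, -0.001], [0.997, 0.073, 0.0], [0.0, -0.001, -1.0]]
ft_force: [0.6, 0.2, -1.1]
opening: 0.0136
```

>>> {"name": "play_rows", "arguments": {"rows": [[60, 0, 0, 0, 0], [60, 0, 0, 0, 0], [60, 0, 0, 0, 0], [60, 0, 0, 0, 0], [60, 0, 0, 2, 0], [60, 0, 0, 3, 0], [60, 0, 0, 3, 0], [60, 0, 0, 0, 0]]}}

```text
clock: 24.83
ee_pos: [0.4706, -0.1225, 0.1285]
tool_rot: [[-0.073, 0.997, 0.011], [0.997, 0.073, -0.003], [-0.004, 0.01, -1.0]]
ft_force: [0.9, -0.1, 1.0]
opening: 0.0514
```

>>> {"name": "play_rows", "arguments": {"rows": [[85, 2.5, 2.7, 0, 0], [85, 2.5, 2.7, 0, 0], [85, 2.5, 2.7, 0, 0], [85, 2.5, 2.7, 0, 0], [85, 2.5, 2.7, 0, 0], [85, 2.5, 2.7, 0, 0], [85, 2, 2.2, 0, 0], [85, 0.8, 1, 0, 0]]}}

```text
clock: 25.5
ee_pos: [0.6475, 0.0754, 0.1227]
tool_rot: [[-0.075, 0.997, 0.002], [0.997, 0.075, 0.001], [0.001, 0.002, -1.0]]
ft_force: [0.3, -0.3, -0.6]
opening: 0.0727
```

>>> {"name": "play_rows", "arguments": {"rows": [[85, 0, 0, -1.5, 0], [85, 0, 0, -1.5, 0], [85, 0, 0, 0, 0], [85, 0, 0, 0, 0], [85, 0, 0, 0, 0], [85, 0, 0, 0, 0]]}}

```text
clock: 26.0
ee_pos: [0.6457, 0.072, 0.0945]
tool_rot: [[-0.072, 0.997, 0.002], [0.997, 0.072, 0.0], [-0.0, 0.002, -1.0]]
ft_force: [0.1, -0.6, 0.1]
opening: 0.0729
```

```bash
python3 - <<'E'
from h import *
c=snap('wrist','w7.png'); s=r.state(); print(s['ee_pos'],s['clock'])
for q in blobs(c,(250,0,420,300),(12,100,180),(30,255,255),.058,'',60):
        (x,y),rad=cv2.minEnclosingCircle(q); print('   circ',round(x,1),round(y,1),round(rad,1))
E
```

```text
[0.64568526 0.07203831 0.09457571] 26.05
 3450.5 px [319. 231.] ctr mm (645.0, 72.5) [38.5 39.4] 4.1
   circ 644.9 72.5 20.0
```

>>> {"name": "play_rows", "arguments": {"rows": [[85, -0.05, 0.05, -2, 0], [85, 0, 0, -1.5, 0], [85, 0, 0, -0.7, 0], [85, 0, 0, 0, 0], [85, 0, 0, 0, 0], [85, 0, 0, 0, 0], [0, 0, 0, 0, 0], [0, 0, 0, 0, 0]]}}

```text
clock: 26.72
ee_pos: [0.6453, 0.0729, 0.0524]
tool_rot: [[-0.073, 0.997, 0.002], [0.997, 0.073, 0.0], [0.0, 0.002, -1.0]]
ft_force: [0.1, -0.5, -0.2]
opening: 0.0496
```

>>> {"name": "play_rows", "arguments": {"rows": [[0, 0, 0, 0, 0], [0, 0, 0, 0, 0], [0, 0, 0, 0, 0], [0, 0, 0, 0, 0], [0, 0, 0, 0, 0]]}}

```text
clock: 27.13
ee_pos: [0.6452, 0.073, 0.0526]
tool_rot: [[-0.073, 0.997, 0.002], [0.997, 0.073, 0.0], [0.0, 0.002, -1.0]]
ft_force: [-0.9, 0.4, 6.1]
opening: 0.0383
```

>>> {"name": "play_rows", "arguments": {"rows": [[0, 0, 0, 1, 0], [0, 0, 0, 2, 0], [0, 0, 0, 2, 0], [0, 0, 0, 2, 0], [0, 0, 0, 0, 0], [0, 0, 0, 0, 0]]}}

```text
clock: 27.63
ee_pos: [0.645, 0.0729, 0.122]
tool_rot: [[-0.073, 0.997, 0.002], [0.997, 0.073, 0.0], [0.0, 0.002, -1.0]]
ft_force: [-0.1, -0.6, -3.5]
opening: 0.0376
```

>>> {"name": "play_rows", "arguments": {"rows": [[0, -3, -0.5, 0, 0], [0, -3, -0.5, 0, 0], [0, -3, -0.5, 0, 0], [0, -3, -0.5, 0, 0], [0, -2.6, -0.5, 0, 0], [0, -1.5, -0.2, 0, 0], [0, -0.5, 0, 0, 0], [0, 0, 0, 0, 0]]}}

```text
clock: 28.3
ee_pos: [0.4769, 0.0458, 0.1204]
tool_rot: [[-0.073, 0.997, -0.003], [0.997, 0.073, -0.0], [0.0, -0.003, -1.0]]
ft_force: [1.4, 0.1, -2.4]
opening: 0.0379
```

>>> {"name": "play_rows", "arguments": {"rows": [[0, 0, 0, -2, 0], [0, 0, 0, -2, 0], [0, 0, 0, -1, 0], [0, 0, 0, 0, 0], [0, 0, 0, 0, 0], [0, 0, 0, 0, 0], [0, 0, 0, 0, 0]]}}

```text
clock: 28.88
ee_pos: [0.48, 0.046, 0.0721]
tool_rot: [[-0.073, 0.997, 0.002], [0.997, 0.073, 0.0], [-0.0, 0.002, -1.0]]
ft_force: [0.4, -0.2, -4.3]
opening: 0.0379
```

```bash
python3 - <<'E'
from h import *
c=snap('wrist','w8.png'); s=r.state(); print(s['ee_pos'],s['ft_force'])
im=cv2.imread('pics/w8.png')
for y,d in((48,42),(105,48)):
    a=np.array([.0644,1])/np.hypot(.0644,1); P=np.array([476.1,-2.1])+a*y
    for t in np.linspace(0,2*np.pi,60,endpoint=False):
        p=proj(c,[(P[0]+d/2*np.cos(t))/1000,(P[1]+d/2*np.sin(t))/1000,.024])
        cv2.circle(im,tuple(p.round().astype(int).tolist()),0,(255,255,0),-1)
cv2.imwrite('pics/w8c.png',cv2.resize(im[0:300,140:480],None,fx=2,fy=2,interpolation=cv2.INTER_NEAREST))
E
```

```text
[0.47977738 0.04600859 0.07216078] [ 0.29170848 -0.59401035 -3.30664222]
```

View pics/w8c.png

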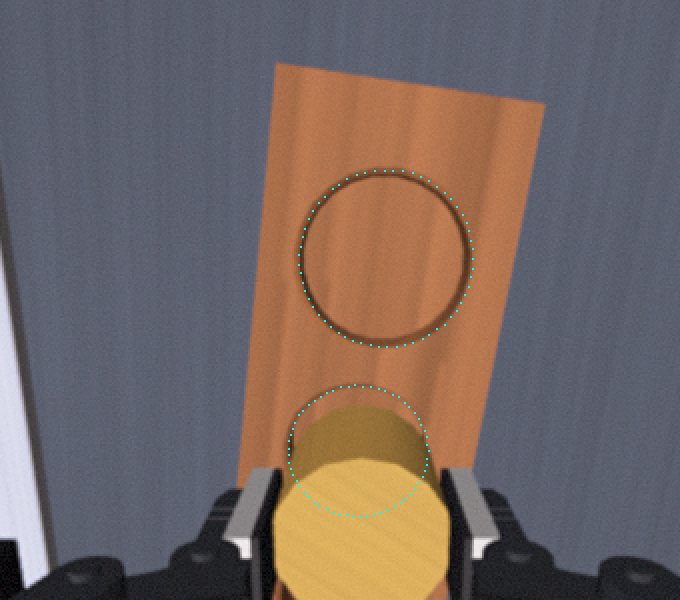

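The computed rims match the real holes 4 and 5 (crop (386,258)) within a fraction of a mm.

>>> {"name": "play_rows", "arguments": {"rows": [[0, -0.08, 0.02, -0.7, 0], [0, 0, 0, -0.6, 0], [0, 0, 0, -0.6, 0], [0, 0, 0, 0, 0], [0, 0, 0, 0, 0], [0, 0, 0, 0, 0]]}}

```text
clock: 29.43
ee_pos: [0.4779, 0.046, 0.0523]
tool_rot: [[-0.073, 0.997, -0.0], [0.997, 0.073, -0.0], [-0.0, -0.0, -1.0]]
ft_force: [0.5, -0.5, -4.4]
opening: 0.0381
```

>>> {"name": "play_rows", "arguments": {"rows": [[0, 0, 0, -0.5, 0], [0, 0, 0, -0.4, 0], [0, 0, 0, 0, 0], [0, 0, 0, 0, 0]]}}

```text
clock: 29.77
ee_pos: [0.4779, 0.0461, 0.0432]
tool_rot: [[-0.073, 0.997, -0.0], [0.997, 0.073, -0.0], [-0.0, -0.0, -1.0]]
ft_force: [0.2, -0.2, -5.0]
opening: 0.0381
```

>>> {"name": "play_rows", "arguments": {"rows": [[65, 0, 0, 0, 0], [65, 0, 0, 0, 0], [65, 0, 0, 0, 0], [65, 0, 0, 0, 0], [65, 0, 0, 2, 0], [65, 0, 0, 3, 0], [65, 0, 0, 3, 0], [65, 0, 0, 3, 0]]}}

```text
clock: 30.43
ee_pos: [0.4776, 0.0461, 0.1548]
tool_rot: [[-0.073, 0.997, -0.0], [0.997, 0.073, 0.0], [0.0, -0.0, -1.0]]
ft_force: [0.1, -0.6, -0.1]
opening: 0.0557
```

>>> {"name": "play_rows", "arguments": {"rows": [[100, 1.5, 3, 2, 0], [100, 1.5, 3, 2, 0], [100, 1.5, 3, 2, 0], [100, 1.5, 3, 2, 0], [100, 1.5, 3, 2, 0], [100, 1.5, 3, 0, 0], [100, 1.2, 3.4, 0, 0], [100, 0, 0, 0, 0]]}}

```text
clock: 31.1
ee_pos: [0.5815, 0.2657, 0.2531]
tool_rot: [[-0.077, 0.997, 0.002], [0.997, 0.077, 0.004], [0.004, 0.002, -1.0]]
ft_force: [-0.9, -1.0, -0.3]
opening: 0.0855
```

>>> {"name": "play_rows", "arguments": {"rows": [[100, 0, 0, 0, 0], [100, 0, 0, 0, 0], [100, 0, 0, 0, 0]]}}

```text
clock: 31.35
ee_pos: [0.5795, 0.259, 0.2534]
tool_rot: [[-0.072, 0.997, -0.001], [0.997, 0.072, -0.001], [-0.001, -0.001, -1.0]]
ft_force: [0.2, -0.3, -0.4]
opening: 0.0854
```

```bash
python3 - <<'E'
from h import *
c=snap('wrist','w9.png'); s=r.state(); print(s['ee_pos'],s['clock'])
for q in blobs(c,(100,0,540,270),(12,100,180),(30,255,255),.04,'',100):
        (x,y),rad=cv2.minEnclosingCircle(q); print('   circ',round(x,1),round(y,1),round(rad,1))
E
```

```text
[0.57954369 0.25892278 0.25358372] 31.4
 1326.0 px [316. 151.] ctr mm (572.7, 281.5) [44.7 44.5] 4.2
   circ 573.1 281.5 22.9
```

View pics/w9.png

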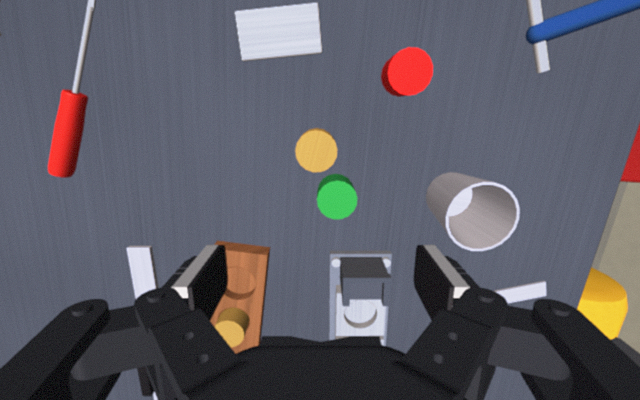

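The brass boss has been knocked and is now at (316,151), i.e. (573, 281) mm, 46 mm across. The green slug beside it is at (337,197) and the red one at (408,72). The jaws along x clear the green slug.

>>> {"name": "play_rows", "arguments": {"rows": [[92, -0.4, 1.1, -2, 0], [92, -0.3, 1.2, -3, 0], [92, 0, 0, -3, 0], [92, 0, 0, -3, 0], [92, 0, 0, -3, 0], [92, 0, 0, -2, 0], [92, 0, 0, 0, 0], [92, 0, 0, 0, 0]]}}

```text
clock: 32.07
ee_pos: [0.5726, 0.282, 0.0931]
tool_rot: [[-0.072, 0.997, -0.002], [0.997, 0.072, -0.001], [-0.001, -0.002, -1.0]]
ft_force: [0.7, 1.3, 0.0]
opening: 0.0784
```

>>> {"name": "play_rows", "arguments": {"rows": [[92, 0, 0, 0, 0], [92, 0, 0, 0, 0], [92, 0, 0, 0, 0]]}}

```text
clock: 32.32
ee_pos: [0.574, 0.2833, 0.0955]
tool_rot: [[-0.072, 0.997, 0.003], [0.997, 0.072, 0.002], [0.001, 0.003, -1.0]]
ft_force: [0.4, -0.8, 0.4]
opening: 0.0787
```

```bash
python3 - <<'E'
from h import *
c=snap('wrist','w10.png'); s=r.state(); print(s['ee_pos'],s['clock'])
for q in blobs(c,(200,0,440,370),(12,100,180),(30,255,255),.04,'',100):
        (x,y),rad=cv2.minEnclosingCircle(q); print('   circ',round(x,1),round(y,1),round(rad,1))
blobs(c,(200,0,540,370),(50,100,60),(75,255,255),.04,'green',100)
E
```

```text
[0.57372828 0.28334957 0.09516108] 32.3667
 3861.0 px [318. 223.] ctr mm (572.9, 281.7) [45.1 45.2] 4.1
   circ 572.9 281.6 23.1
green 4405.0 px [351. 290.] ctr mm (596.8, 235.0) [45.9 62. ] 26.4
```

>>> {"name": "play_rows", "arguments": {"rows": [[92, -0.1, -0.15, -2, 0], [92, 0, 0, -2, 0], [92, 0, 0, -1.5, 0], [92, 0, 0, -0.5, 0], [92, 0, 0, 0, 0], [92, 0, 0, 0, 0], [92, 0, 0, 0, 0]]}}

```text
clock: 32.95
ee_pos: [0.5729, 0.2821, 0.0348]
tool_rot: [[-0.073, 0.997, 0.002], [0.997, 0.073, 0.001], [0.001, 0.003, -1.0]]
ft_force: [0.1, 0.9, 0.4]
opening: 0.0787
```

>>> {"name": "play_rows", "arguments": {"rows": [[0, 0, 0, 0, 0], [0, 0, 0, 0, 0], [0, 0, 0, 0, 0], [0, 0, 0, 0, 0], [0, 0, 0, 0, 0], [0, 0, 0, 0, 0], [0, 0, 0, 0, 0]]}}

```text
clock: 33.53
ee_pos: [0.5727, 0.2819, 0.0346]
tool_rot: [[-0.073, 0.997, 0.002], [0.997, 0.073, 0.001], [0.001, 0.002, -1.0]]
ft_force: [-0.4, -0.7, 5.7]
opening: 0.0442
```

>>> {"name": "play_rows", "arguments": {"rows": [[0, 0, 0, 1, 0], [0, 0, 0, 2, 0], [0, 0, 0, 2, 0], [0, 0, 0, 3, 0], [0, 0, 0, 1, 0], [0, 0, 0, 0, 0], [0, 0, 0, 0, 0]]}}

```text
clock: 34.12
ee_pos: [0.5714, 0.2814, 0.1228]
tool_rot: [[-0.073, 0.997, -0.001], [0.997, 0.073, -0.0], [-0.0, -0.001, -1.0]]
ft_force: [-1.0, -0.2, -5.0]
opening: 0.0441
```

>>> {"name": "play_rows", "arguments": {"rows": [[0, -1.4, -3, 0, 0], [0, -1.4, -3, 0, 0], [0, -1.4, -3, 0, 0], [0, -1.4, -3, 0, 0], [0, -1.4, -2.9, 0, 0], [0, -1.2, -2, 0, 0], [0, -0.8, -1, 0, 0], [0, 0, 0, 0, 0]]}}

```text
clock: 34.78
ee_pos: [0.4785, 0.1006, 0.1216]
tool_rot: [[-0.07, 0.997, -0.006], [0.998, 0.07, -0.001], [-0.001, -0.006, -1.0]]
ft_force: [0.2, -0.2, -4.9]
opening: 0.044
```

>>> {"name": "play_rows", "arguments": {"rows": [[0, 0, 0, -2, 0], [0, 0, 0, -2, 0], [0, 0, 0, -1, 0], [0, 0, 0, 0, 0], [0, 0, 0, 0, 0], [0, 0, 0, 0, 0], [0, 0, 0, 0, 0]]}}

```text
clock: 35.37
ee_pos: [0.4829, 0.1031, 0.0741]
tool_rot: [[-0.073, 0.997, 0.002], [0.997, 0.073, 0.0], [0.0, 0.002, -1.0]]
ft_force: [0.8, -0.4, -4.7]
opening: 0.0439
```

>>> {"name": "play_rows", "arguments": {"rows": [[0, -0.03, -0.02, -0.8, 0], [0, 0, 0, -0.7, 0], [0, 0, 0, -0.6, 0], [0, 0, 0, 0, 0], [0, 0, 0, 0, 0], [0, 0, 0, 0, 0]]}}

```text
clock: 35.87
ee_pos: [0.4816, 0.1024, 0.0523]
tool_rot: [[-0.073, 0.997, -0.0], [0.997, 0.073, -0.0], [-0.0, -0.0, -1.0]]
ft_force: [1.4, -0.5, -5.2]
opening: 0.0439
```

>>> {"name": "play_rows", "arguments": {"rows": [[0, 0, 0, -0.5, 0], [0, 0, 0, -0.4, 0], [0, 0, 0, 0, 0], [0, 0, 0, 0, 0]]}}

```text
clock: 36.2
ee_pos: [0.4816, 0.1024, 0.0432]
tool_rot: [[-0.073, 0.997, -0.0], [0.997, 0.073, -0.0], [-0.0, -0.0, -1.0]]
ft_force: [0.2, 1.0, -5.0]
opening: 0.0441
```

>>> {"name": "play_rows", "arguments": {"rows": [[70, 0, 0, 0, 0], [70, 0, 0, 0, 0], [70, 0, 0, 0, 0], [70, 0, 0, 0, 0], [70, 0, 0, 2, 0], [70, 0, 0, 3, 0], [70, 0, 0, 3, 0], [70, 0, 0, 3, 0]]}}

```text
clock: 36.87
ee_pos: [0.4814, 0.1024, 0.1548]
tool_rot: [[-0.073, 0.997, -0.0], [0.997, 0.073, -0.0], [-0.0, -0.0, -1.0]]
ft_force: [0.6, -0.1, -0.1]
opening: 0.0597
```

>>> {"name": "play_rows", "arguments": {"rows": [[100, -1, -3, 2, 0], [100, -1, -3, 2, 0], [100, -1, -3, 2, 0], [100, -1, -3, 2, 0], [100, 0, -3, 3, 0], [100, 0, 0, 3, 0], [100, 0, 0, 0, 0], [100, 0, 0, 0, 0]]}}

```text
clock: 37.53
ee_pos: [0.4423, -0.0476, 0.2947]
tool_rot: [[-0.071, 0.997, 0.005], [0.997, 0.071, -0.0], [-0.001, 0.005, -1.0]]
ft_force: [-1.4, 1.3, -0.6]
opening: 0.0856
```

>>> {"name": "play_rows", "arguments": {"rows": [[100, 0, 0, 0, 0], [100, 0, 0, 0, 0], [100, 0, 0, 0, 0]]}}

```text
clock: 37.78
ee_pos: [0.441, -0.0465, 0.2916]
tool_rot: [[-0.074, 0.997, -0.003], [0.997, 0.074, 0.0], [0.001, -0.003, -1.0]]
ft_force: [-0.7, -0.4, 0.4]
opening: 0.0857
```

```bash
python3 - <<'E'
from h import *
c=snap('wrist','w11.png'); s=r.state(); print(s['ee_pos'],s['clock'])
for q in blobs(c,(200,0,540,370),(12,100,180),(30,255,255),.048,'',100):
        (x,y),rad=cv2.minEnclosingCircle(q); print('   circ',round(x,1),round(y,1),round(rad,1))
blobs(c,(130,0,300,330),(0,0,0),(180,255,50),.043,'handle',100)
blobs(c,(130,0,300,330),(0,0,150),(180,60,255),.008,'bar',200)
E
```

```text
[ 0.44119272 -0.04655398  0.29176716] 37.8333
 107.5 px [337. 228.] ctr mm (467.6, -122.9) [14.8 16.2] 66.5
 229.5 px [341. 203.] ctr mm (469.9, -90.2) [21.3 22.8] 48.8
 387.0 px [347. 172.] ctr mm (472.6, -50.4) [27.6 27.3] 77.3
 1009.0 px [360.  88.] ctr mm (478.7, 45.4) [38.9 39.5] 40.9
 1547.0 px [369.  33.] ctr mm (482.6, 102.3) [46.3 44.9] 4.2
   circ 467.4 -121.3 9.1
   circ 470.0 -89.8 11.7
   circ 473.2 -51.8 15.6
   circ 479.3 45.9 20.5
   circ 482.5 102.6 23.8
handle 4007.5 px [181. 299.] ctr mm (275.2, -254.4) [187.2  98.6] 37.3
handle 665.0 px [259. 149.] ctr mm (365.3, -32.8) [16.5 65.8] 4.3
bar 5031.0 px [262. 132.] ctr mm (362.5, -34.3) [ 31.2 339.7] 4.1
```

View pics/w11.png

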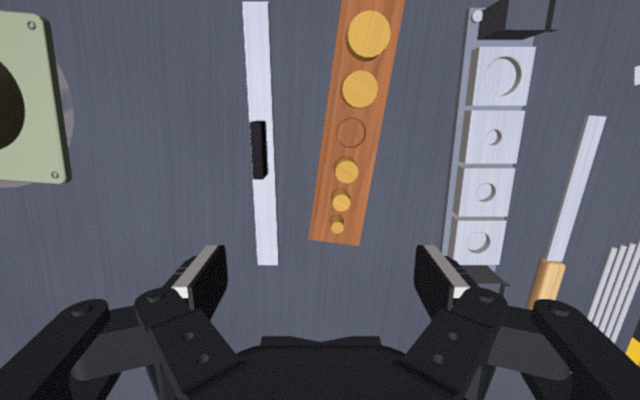

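All five bosses stand in their holes: (337,228), (341,203), (347,172), (360,88) and (369,33), with hole 3 (350,132) empty because boss 34 is absent. The dies are empty and the bar lies at (260,132). Now I fetch the bar.

>>> {"name": "play_rows", "arguments": {"rows": [[60, -2, 0.35, -2, 0], [60, -2, 0.35, -2, 0], [60, -2, 0.35, -3, 0], [60, -1.95, 0.35, -3, 0], [60, 0, 0, -3, 0], [60, 0, 0, -3, 0], [60, 0, 0, -2, 0], [60, 0, 0, 0, 0]]}}

```text
clock: 38.5
ee_pos: [0.3587, -0.0324, 0.1095]
tool_rot: [[-0.073, 0.997, -0.01], [0.997, 0.073, 0.001], [0.002, -0.009, -1.0]]
ft_force: [-0.1, 0.1, 0.3]
opening: 0.0508
```

>>> {"name": "play_rows", "arguments": {"rows": [[60, 0, 0, 0, 0], [60, 0, 0, 0, 0], [60, 0, 0, 0, 0]]}}

```text
clock: 38.75
ee_pos: [0.3634, -0.0331, 0.1141]
tool_rot: [[-0.073, 0.997, 0.003], [0.997, 0.073, -0.0], [-0.001, 0.003, -1.0]]
ft_force: [-0.1, 0.8, -0.3]
opening: 0.0513
```

>>> {"name": "play_rows", "arguments": {"rows": [[60, -0.05, 0.05, -2, 0], [60, 0, 0, -2, 0], [60, 0, 0, -2, 0], [60, 0, 0, -1.4, 0], [60, 0, 0, -0.5, 0], [60, 0, 0, 0, 0], [60, 0, 0, 0, 0], [60, 0, 0, 0, 0]]}}

```text
clock: 39.42
ee_pos: [0.3627, -0.0327, 0.0349]
tool_rot: [[-0.073, 0.997, 0.003], [0.997, 0.073, -0.0], [-0.001, 0.003, -1.0]]
ft_force: [0.4, 0.1, -0.5]
opening: 0.0511
```

>>> {"name": "play_rows", "arguments": {"rows": [[0, 0, 0, 0, 0], [0, 0, 0, 0, 0], [0, 0, 0, 0, 0], [0, 0, 0, 0, 0], [0, 0, 0, 0, 0], [0, 0, 0, 0, 0], [0, 0, 0, 0, 0]]}}

```text
clock: 40.0
ee_pos: [0.3622, -0.0326, 0.0345]
tool_rot: [[-0.073, 0.997, 0.001], [0.997, 0.073, -0.0], [-0.0, 0.001, -1.0]]
ft_force: [-0.3, 0.7, 6.4]
opening: 0.0132
```

>>> {"name": "play_rows", "arguments": {"rows": [[0, 0, 0, 1, 0], [0, 0, 0, 2, 0], [0, 0, 0, 3, 0], [0, 0, 0, 3, 0], [0, 0, 0, 3, 0], [0, 0, 0, 1, 0], [0, 0, 0, 0, 0], [0, 0, 0, 0, 0]]}}

```text
clock: 40.67
ee_pos: [0.3611, -0.0325, 0.1636]
tool_rot: [[-0.073, 0.997, -0.0], [0.997, 0.073, 0.0], [0.0, -0.0, -1.0]]
ft_force: [-0.0, 0.7, -3.4]
opening: 0.0127
```

>>> {"name": "play_rows", "arguments": {"rows": [[0, 3.7, 0, 0, 0], [0, 3.7, 0, 0, 0], [0, 3.7, 0, 0, 0], [0, 3.7, 0, 0, 0], [0, 3.7, 0.1, 0, 0], [0, 3.7, 0, 0, 0], [0, 3.7, 0, 0, 0], [0, 3.2, 0, 0, 0]]}}

```text
clock: 41.33
ee_pos: [0.6536, -0.0314, 0.1602]
tool_rot: [[-0.073, 0.997, -0.005], [0.997, 0.073, 0.0], [0.001, -0.005, -1.0]]
ft_force: [1.5, 0.6, -3.3]
opening: 0.0127
```

>>> {"name": "play_rows", "arguments": {"rows": [[0, 0, 0, -1.5, 0], [0, 0, 0, -1.5, 0], [0, 0, 0, -1, 0], [0, 0, 0, 0, 0], [0, 0, 0, 0, 0], [0, 0, 0, 0, 0], [0, 0, 0, 0, 0], [0, 0, 0, 0, 0]]}}

```text
clock: 42.0
ee_pos: [0.653, -0.0316, 0.125]
tool_rot: [[-0.073, 0.997, 0.002], [0.997, 0.073, -0.0], [-0.0, 0.002, -1.0]]
ft_force: [-0.1, 0.8, -3.5]
opening: 0.0125
```

>>> {"name": "play_rows", "arguments": {"rows": [[0, -0.08, 0, -1, 0], [0, 0, 0, -0.8, 0], [0, 0, 0, -0.6, 0], [0, 0, 0, -0.4, 0], [0, 0, 0, 0, 0], [0, 0, 0, 0, 0]]}}

```text
clock: 42.5
ee_pos: [0.6518, -0.0316, 0.0954]
tool_rot: [[-0.073, 0.997, -0.0], [0.997, 0.073, 0.0], [0.0, -0.0, -1.0]]
ft_force: [0.4, 0.3, -2.4]
opening: 0.0126
```

Below the lip tops with no side force, so it is entering the saddles. I set it down, release and look.

>>> {"name": "play_rows", "arguments": {"rows": [[0, 0, 0, -0.15, 0], [0, 0, 0, 0, 0], [0, 0, 0, 0, 0]]}}

```text
clock: 42.75
ee_pos: [0.6521, -0.0316, 0.0946]
tool_rot: [[-0.073, 0.997, 0.001], [0.997, 0.073, -0.0], [-0.0, 0.001, -1.0]]
ft_force: [0.1, 0.5, -2.5]
opening: 0.0132
```

>>> {"name": "play_rows", "arguments": {"rows": [[55, 0, 0, 0, 0], [55, 0, 0, 0, 0], [55, 0, 0, 0, 0], [55, 0, 0, 0, 0], [55, 0, 0, 2, 0], [55, 0, 0, 3, 0], [55, 0, 0, 3, 0], [55, 0, 0, 3, 0]]}}

```text
clock: 43.42
ee_pos: [0.6517, -0.0316, 0.2056]
tool_rot: [[-0.073, 0.997, -0.0], [0.997, 0.073, 0.0], [0.0, -0.0, -1.0]]
ft_force: [0.5, 0.5, -1.0]
opening: 0.0473
```

>>> {"name": "play_rows", "arguments": {"rows": [[100, -2, -1, 2, 0], [100, -2, -1, 2, 0], [100, -2, -1, 2, 0], [100, -2, -1, 2, 0], [100, 0, 0, 2, 0], [100, 0, 0, 0, 0], [100, 0, 0, 0, 0], [100, 0, 0, 0, 0]]}}

```text
clock: 44.08
ee_pos: [0.5717, -0.0714, 0.3036]
tool_rot: [[-0.073, 0.997, -0.001], [0.997, 0.073, 0.0], [0.0, -0.001, -1.0]]
ft_force: [-0.1, -0.6, -0.5]
opening: 0.0853
```

```bash
python3 - <<'E'
from h import *
c=snap('wrist','w12.png'); s=r.state(); print(s['ee_pos'],s['clock'],s['opening'])
for q in blobs(c,(140,0,320,370),(12,100,180),(30,255,255),.048,'',60):
        (x,y),rad=cv2.minEnclosingCircle(q); print('   circ',round(x,1),round(y,1),round(rad,1))
blobs(c,(300,20,470,300),(0,0,0),(180,255,50),.103,'handle',100)
blobs(c,(300,0,470,330),(0,0,190),(180,40,255),.068,'bar',200)
t=snap('side','s12.png')
a=cv2.imread('pics/w12.png'); b=cv2.imread('pics/s12.png')[150:290,190:390]
cv2.imwrite('pics/fin.png',np.vstack([cv2.resize(a[:300],(640,300)),cv2.resize(b,(400,280),interpolation=cv2.INTER_CUBIC)[:, :].copy() if 0 else np.pad(cv2.resize(b,(420,294),interpolation=cv2.INTER_CUBIC),((0,0),(0,220),(0,0)))]))
E
```

```text
[ 0.57163101 -0.07127786  0.30296839] 44.1333 0.0854203187966169
 118.0 px [235. 199.] ctr mm (466.0, -123.1) [16.7 15.9] 4.2
 229.0 px [236. 174.] ctr mm (468.5, -89.7) [21.3 21.6] 4.2
 390.5 px [239. 142.] ctr mm (471.6, -50.2) [27.4 27.4] 72.6
 1014.0 px [245.  55.] ctr mm (477.7, 45.8) [38.8 38.7] 4.2
 794.5 px [249.   9.] ctr mm (481.7, 91.3) [44.6 23.4] 4.2
   circ 465.6 -123.5 9.4
   circ 467.6 -90.2 12.2
   circ 471.6 -50.7 14.5
   circ 477.9 46.9 21.7
   circ 481.2 99.6 22.4
handle 1270.5 px [429. 277.] ctr mm (704.0, -186.2) [39.  80.8] 42.1
handle 1001.5 px [397. 141.] ctr mm (648.4, -32.5) [17.5 66. ] 4.3
bar 648.5 px [367. 215.] ctr mm (632.9, -125.9) [19.6 57. ] 4.0
bar 481.5 px [465. 201.] ctr mm (745.2, -98.4) [17.3 90. ] 11.5
bar 893.0 px [371. 107.] ctr mm (623.4, 1.1) [19.8 58.1] 4.4
bar 997.0 px [374.  44.] ctr mm (618.7, 64.3) [19.8 56.4] 4.2
bar 7447.0 px [393. 138.] ctr mm (646.2, -46.5) [ 58.1 310.8] 4.3
```

View pics/fin.png

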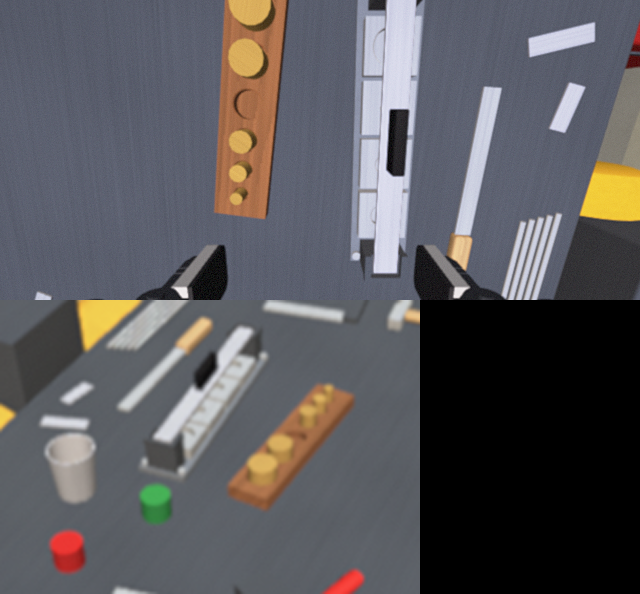

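The bar lies in both saddles with its handle at (397,141). All five bosses stand in the rack and the robot is clear. I hand the job in.

```bash
python3 -c "
from plant import r
print(r.job_done(), r.state()['clock'])"
```

```text
the job is handed in; nothing more can be done
the job is handed in; nothing more can be done
```

I finished the job and handed it in at about 44 s of robot time; the hand-in gives no verdict, so success rests on my own checks.

- **What I did:** I laid the bar flat on the free bench in front of the rack. I then racked bosses 28, 22, 16 and 40 from the dies and the loose boss 46 from the bench. Last, I put the bar back in its saddles. Boss 34 was not there, so hole 3 stays empty. Boss 46 had been knocked about 3 cm aside before I reached it, so I measured it again before gripping. I laid the bar beside the rack instead of on the suggested strip at y -0.24 to -0.33, because that needed no turn.
- **Last checks:** Every boss reached its full depth, with its tool reading about 1 mm above the floor at release and no jamming force. In the close-up before I fetched the bar, the bosses' tops lay within about 2 mm of their holes. The bar was let down at its seat height, and the final pictures show it in both saddles at the right angle. The robot was clear and open. I did not touch any bystander or either coloured slug.
- **What disagreed:** The final, more oblique view put the boss tops about 1 to 2 mm to one side in x, and the handle centre about 3 to 4 mm from the seat. Part of both is the objects' side faces showing in that view. Both are within the limits.

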